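# Tighten a water-filter nut finger-tight, then one flat with the spanner

## Robot

A 6-joint arm with a two-finger parallel gripper is mounted at the origin on a cart in front of the work surface, level with it; the furniture and walls round the work are solid. World frame = base frame: x ahead of the robot, y to its left, z up, the work surface at z = 0. Lengths are in m, angles in degrees, forces in N, time in s.
With the tool pointing down it reaches from about 0.35 to 0.875 m from the base axis. Payload 4.2 kg.
Tool frame: the origin (TCP) lies on the mounting face of the last link; the fingertips stand 173 mm ahead of it and the grasp point (between the pads) lies 155 mm ahead of it; z points along the fingers, y is the direction in which the jaws open and shut (so a half turn about z gives the same grasp; the last joint's range is limited). The gripper opens to 85 mm and grips with 20 to 120 N. Pads are 22 mm wide; open, the fingers measure 114 mm over their backs; the gripper's body (76 mm by 85 mm) begins 54 mm behind the grasp point. The pads swing forward as they close: fully open they stand 13 mm farther back than shut.
Start: joints at [81.624, 22.042, 0.453, 0, -68.411, -14.817], TCP at [0.246, 0.574, 0.405] pointing down, gripper open.
Joint ranges: [-179.83, 179.83], [-69.29, 118.12], [-61.27, 80.66], [-181.25, 117.63], [-171.15, -9.14], [-177.46, 177.46]. Speed limits (degrees/s): [159.86, 159.86, 180, 180, 180, 180].

## Interface

Orientations are given as a 3x3 rotation matrix whose columns are the frame's x, y, z axes.
In Python, from workcell import env, viewer gives the robot as it stands. Calls block until the motion is done:
- env.move_to(position, orientation): joint-space move of the TCP to a pose.
- env.move_linear(position, v=0.15, rotation=None): straight line of the TCP; rotation=None keeps the orientation; v is the mean speed in m/s.
- env.set_joints(angles): joint-space move.
- env.gripper_to(opening, f_grip=None): finger opening in m; f_grip is the grip in N (None keeps the last); returns when the fingers have stopped.
- env.wait(seconds).
- env.solve_ik(position, orientation): joint angles nearest the present ones, or None.
- env.get_state(): the state.
- viewer.camera(name): name is "scene" or "top" or "wrist"; returns (picture, depth): 384x512x3 uint8, red, green, blue; 384x512 float32, m along the optical axis (not along the pixel's ray), 0 where there is no reading.
- viewer.camera_model(name): a dict with "fx", "fy", "cx", "cy" (pixels), "extrinsics" (4x4, takes a point from camera to world coordinates); the wrist camera has in their place "tool_from_camera" (4x4, takes a point from camera to tool coordinates, whose origin is the TCP and whose axes are the flange's). Camera axes: x right, y down, z forward; pixel columns grow to the right and rows downward; lengths in m; the calibration is good to about 2 mm. A picture is of the moment at which its call begins: read the wrist's pose just before it. camera_model takes no time and is no camera call.
A pose or a line that the arm cannot do raises env.Unreachable and nothing moves.
- env.finish_job(): hands the job in, once; it reports no verdict.
The state is a dict: "t": time; "qpos": joint angles; "joint_vel": joint speeds; "joint_torque": joint torques, N m; "position": TCP position; "ee_rot": TCP orientation; "ft_force": force on the tool from outside, world axes, zero at the start; "wrist_torque": the same for the moment, N m; "grip_width": finger opening in m.
Only numpy, scipy, OpenCV 4.12 (cv2) and the standard library are available. Lean on these libraries where they do the work, as an engineer would, in place of code of your own. Each camera call takes 0.05 s, during which the arm holds its last target. There are 200 camera calls.

## Task

Run the brass nut on the white water-filter head down clockwise with your fingers until you feel it come up finger-tight, and no further by hand. Then put the open-ended spanner on the nut and pull it up one flat more (a sixth of a turn) past finger-tight, to within about a quarter of a flat, and lay the spanner back down flat on the worktop clear of the filter. Do not drop the spanner, and leave the glass, tape, mug and tin where they are.

Things in the scene. Friction and masses are not known exactly. Their poses are not given: they have to be found in the camera images.
- nut_centre (a point): Centre (half-way up) of the brass hex nut: 36 mm across flats, 42 mm across corners, flats 22 mm tall, axis upright, x axis square to one flat (flats face 0, 60, 120 ... degrees from x). Tightens clockwise from above. Below it, top 11.5 mm under this point, is a round brass collar 54 mm across, on a round white filter head 92 mm across, 36 mm tall, fixed; neither shows the thread's angle.
- spanner_grip (a point): Point to grip the loose open-ended spanner (about 250 g): near its balance point, half-way up, on the red handle, which is 20 mm wide, 14 mm thick and 100 mm long (78 mm of it behind this point, 22 mm before). Lying flat this point is 7 mm above the worktop. x axis along the spanner to the jaw, z up.
- spanner_jaw (a point): Centre of the spanner's open jaw (where the nut's axis goes), 90 mm ahead of spanner_grip along x, same height and axes. The steel jaw is 38 mm wide along y, 10 mm thick, open to +x, above and below, so it can be lowered over tube and nut, with some 0.1 rad of play; prongs 10 mm wide reach 15 mm beyond this point, its back is 21.5 mm behind. On the nut it rests on the brass collar.
- glass: Bystander: small clear glass, 49 mm across, 62 mm tall, origin at its underside.
- tape: Bystander: roll of black tape lying flat, 62 mm across, 19 mm tall, origin at its underside.
- mug: Bystander: white mug with a handle, 62x92x51 mm, origin at its underside.
- tin: Bystander: food tin, 57 mm across, 72 mm tall, origin at its underside.
- nut: The same nut, origin on its axis at worktop height. It turns easily (under 0.2 N m) for 0.6 to 1.5 rad; how far varies, unseen. Then it is home on the ferrule, finger-tight: the torque on it jumps to 0.5 to 1 N m, at which it turns on as the ferrule bites (it stays where left). With the spanner: some 5 to 12 N at the handle. A 10 mm copper tube stands up through it, 100 mm above the worktop.
- spanner: The same spanner; origin on its underside, 22 mm ahead of spanner_grip along x.
- nut_mark (a point): A point inside the nut, 1 mm off its axis along its x axis; used to judge how far the nut has turned. Turned back (anticlockwise) the nut comes loose easily, under 0.2 N m, even when pulled up, so ease the spanner to the middle of its play before lifting it off.
- index_mark (a point): A fixed point inside the fitting, also 1 mm off the nut's axis, against which the turn of nut_mark is judged. Both lie too close to the axis for their measured positions to tell the angle, and its own axes mean nothing: where the nut comes home must be felt.
Not all that is in view belongs to the job. Of the things that look like the part that bears nut_centre, the larger one is meant.

How it is judged:
By the outcome, as a careful person would: the job done as asked, in the order asked, and still so for the second after the job is handed in, with the robot touching nothing.
It also fails if it takes over 70 s, if anything falls off the work surface, if the arm or the gripper's body presses on something with over 40 N, if the wrist force passes 120 N, or if a joint passes its speed limit or range.

## Working session

There is one attempt and no reset: what is moved stays moved. The work goes in short steps, each a Python script; the robot and the scene stay as the last script left them, time stands still between calls to the robot, and variables do not carry over. Pictures are saved under pics/ and viewed, on a budget of 10 in all, crops included, one or two more only if the job needs it, and the job is handed in when it is done.

```bash
ls; mkdir -p pics; cat > h.py <<'E'
import numpy as np, cv2
from workcell import env, viewer
def save(n,im): cv2.imwrite('pics/'+n+'.png',cv2.cvtColor(im,cv2.COLOR_RGB2BGR))
def ext(name,st=None):
    m=viewer.camera_model(name)
    if name!='wrist': return m,np.array(m['extrinsics'])
    T=np.eye(4);T[:3,:3]=st['ee_rot'];T[:3,3]=st['position']
    return m,T@np.array(m['tool_from_camera'])
def ray(name,px,z,st=None):
    m,E=ext(name,st);px=np.atleast_2d(px).astype(float)
    d=np.c_[(px[:,0]-m['cx'])/m['fx'],(px[:,1]-m['cy'])/m['fy'],np.ones(len(px))]@E[:3,:3].T
    return E[:3,3]+d*((z-E[2,3])/d[:,2])[:,None]
def cloud(name,dep,st=None):
    m,E=ext(name,st);v,u=np.mgrid[:384,:512]
    P=np.stack([(u-m['cx'])/m['fx']*dep,(v-m['cy'])/m['fy']*dep,dep],-1)
    return P@E[:3,:3].T+E[:3,3]
E
python3 - <<'E'
from h import *
s,ds=viewer.camera('scene');t,dt=viewer.camera('top')
np.savez('c.npz',s=s,ds=ds,t=t,dt=dt)
save('st',np.hstack([s,t])[:, :]) if 0 else (save('s',s),save('t',t))
for n in('scene','top'): print(viewer.camera_model(n))
print(env.get_state())
E
```

```text
pics
{'fx': 495.3234926659388, 'fy': 495.3234926659388, 'cx': 252.63645948015937, 'cy': 188.26290999038636, 'extrinsics': array([[ 0.5971517 , -0.50600876,  0.62238651, -0.28383855],
       [-0.80209367, -0.3838982 ,  0.4574581 , -0.57155966],
       [ 0.00745525, -0.77238417, -0.63511189,  0.95135318],
       [ 0.        ,  0.        ,  0.        ,  1.        ]])}
{'fx': 349.36081113032975, 'fy': 349.36081113032975, 'cx': 248.89479031963933, 'cy': 190.04972512908247, 'extrinsics': array([[-0.01344711, -0.99379975,  0.11036866,  0.46221575],
       [-0.99946057,  0.01005142, -0.03126575,  0.04808153],
       [ 0.02996254, -0.11072956, -0.99339882,  0.90136901],
       [ 0.        ,  0.        ,  0.        ,  1.        ]])}
{'t': 0.1, 'qpos': array([ 8.16216062e+01,  2.20875397e+01,  3.84067043e-01, -2.38882429e-02,
       -6.84112481e+01, -1.48172399e+01]), 'joint_vel': array([-8.29712308e-02, -1.43660349e-01,  2.52313685e-01,  9.12204726e-02,
        3.40745961e-05,  1.10879160e-01]), 'joint_torque': array([-4.85779474e-04, -3.93316841e+01,  1.88930029e+01,  4.19792846e+00,
       -2.56248313e-03,  7.12195828e-06]), 'position': array([0.24606153, 0.57431627, 0.40369765]), 'ee_rot': array([[ 9.19104818e-01, -3.94012535e-01, -6.75286609e-04],
       [-3.94013090e-01, -9.19102814e-01, -1.92436457e-03],
       [ 1.37565938e-04,  2.03476451e-03, -9.99997920e-01]]), 'ft_force': array([-0.04291111,  0.59361594,  0.64051106]), 'wrist_torque': array([0.00330379, 0.08639265, 0.01123455]), 'grip_width': 0.08528793709951187}
```

View pics/t.png

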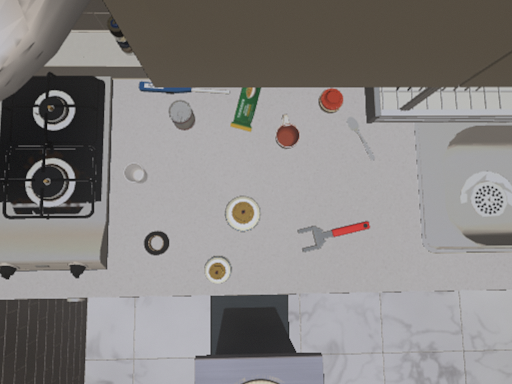

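View pics/s.png

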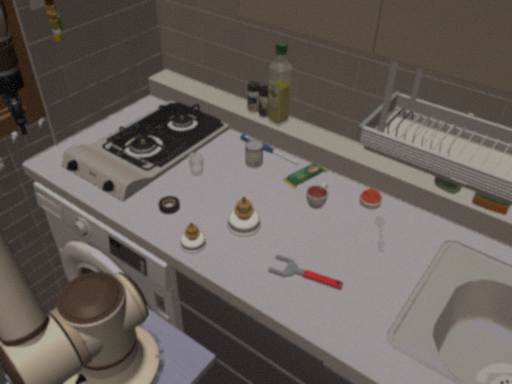

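The larger fitting is at top-view px (243,213), with a smaller lookalike at (217,270). The red-handled spanner is at (335,236) with its jaw pointing left; the blue brush at (180,88) and the spoon at (362,138) are not it. The filter candidates get checked in the close view.

```bash
python3 - <<'E'
from h import *
c=np.load('c.npz');t=c['t'];P=cloud('top',c['dt'])
hsv=cv2.cvtColor(t,cv2.COLOR_RGB2HSV)
red=((hsv[...,0]<8)|(hsv[...,0]>172))&(hsv[...,1]>150)&(hsv[...,2]>80)
n,l,s,ce=cv2.connectedComponentsWithStats(red.astype(np.uint8))
for i in range(1,n):
    if s[i,4]>40: print('red',ce[i],s[i],ray('top',ce[i],.014)[0])
br=(hsv[...,0]>8)&(hsv[...,0]<28)&(hsv[...,1]>100)
n,l,s,ce=cv2.connectedComponentsWithStats(br.astype(np.uint8))
for i in range(1,n):
    if s[i,4]>60 : print('brass',ce[i],s[i],P[l==i].max(0),ray('top',ce[i],.04)[0])
for nm,px in dict(big=(243,213),small=(217,270),glass=(135,173),tape=(157,243),mug=(288,136),tin=(181,112)).items():
    w=P[px[1]-22:px[1]+23,px[0]-22:px[0]+23].reshape(-1,3);k=w[w[:,2]>.012]
    print(nm,k[:,2].max().round(3),k.min(0).round(3),k.max(0).round(3))
# jaw
w=(P[...,2]>.004)&(P[...,2]<.03);yy,xx=np.where(w[220:255,295:375]);
print(P[220:255,295:375][yy,xx].min(0),P[220:255,295:375][yy,xx].max(0))
# hood / cabinet
print('cab',P[40,250],P[80,300],P[40,400],P[80,250])
big=ray('top',(243,213),.04)[0];print(big)
# wrist look above
st=env.get_state();m=viewer.camera_model('wrist');print(m)
E
```

```text
red [331.43712575  98.64071856] [321  89  22  21 334] [ 0.80258931 -0.20221483  0.014     ]
red [349.44104803 228.71615721] [332 222  37  14 229] [ 0.45910708 -0.23476295  0.014     ]
brass [240.4516129  126.83870968] [231 123  20   8  62] [0.74241944 0.06480451 0.00405512] [0.71910431 0.04018496 0.04      ]
brass [242.5988024  212.41616766] [233 202  21  21 334] [0.52696391 0.06064187 0.10230487] [0.50264726 0.03723037 0.04      ]
brass [216.93085106 270.54255319] [210 263  15  16 188] [0.38151139 0.11730869 0.07714277] [0.36325717 0.10077055 0.04      ]
big 0.901 [ 0.459 -0.004  0.017] [0.542 0.081 0.901]
small 0.901 [0.331 0.048 0.013] [0.462 0.134 0.901]
glass 0.901 [0.462 0.048 0.012] [0.624 0.325 0.901]
tape 0.901 [0.401 0.048 0.013] [0.462 0.283 0.901]
mug 0.901 [ 0.462 -0.107  0.012] [0.749 0.048 0.901]
tin 0.901 [0.462 0.048 0.012] [0.828 0.252 0.901]
[ 0.39643339 -0.29122831  0.00404145] [ 0.47578523 -0.10146812  0.01868992]
cab [0.61906937 0.03676791 0.62520661] [ 0.61923043 -0.01921532  0.54589918] [ 0.61906222 -0.09001646  0.62601595] [0.61888585 0.03416997 0.54670476]
[0.50119903 0.03625898 0.04      ]
{'fx': 277.89862982304453, 'fy': 277.89862982304453, 'cx': 254.67232779563722, 'cy': 195.0204833596875, 'tool_from_camera': array([[ 5.26147557e-04, -9.59796695e-01, -2.80695615e-01,
         7.07340557e-02],
       [ 9.99999177e-01,  1.76617371e-04,  1.27052343e-03,
        -6.87951890e-04],
       [-1.16986847e-03, -2.80696052e-01,  9.59795998e-01,
         3.18881014e-02],
       [ 0.00000000e+00,  0.00000000e+00,  0.00000000e+00,
         1.00000000e+00]])}
```

```bash
cat >> h.py <<'E'
def down(yaw):  # tool x at yaw (deg), pointing down
    c,s=np.cos(np.radians(yaw)),np.sin(np.radians(yaw))
    return np.array([[c,s,0],[s,-c,0],[0,0,-1.]])
E
python3 - <<'E'
from h import *
env.move_to([.502,.037,.36],down(0))
print(env.get_state()['qpos'].round(1),env.get_state()['t'])
for y in(-120,-90,-45,0,45,90,120,150,180):
    q=env.solve_ik([.502,.037,.24],down(y)); print(y,None if q is None else np.round(q,0))
st=env.get_state();a,d=viewer.camera('wrist');P=cloud('wrist',d,st)
save('w1',a);np.savez('w1.npz',a=a,d=d,P=P)
env.move_to([.44,-.19,.36],down(0))
st=env.get_state();a2,d2=viewer.camera('wrist');P2=cloud('wrist',d2,st)
np.savez('w2.npz',a=a2,d=d2,P=P2,pos=st['position'],R=st['ee_rot']);
cv2.imwrite('pics/w12.png',cv2.resize(cv2.cvtColor(np.vstack([a,a2]),cv2.COLOR_RGB2BGR),None,fx=.78,fy=.78))
print(env.get_state()['t'])
Z=P[...,2];
k=(np.abs(P[...,0]-.502)<.06)&(np.abs(P[...,1]-.037)<.06)
print(np.histogram(Z[k],bins=np.arange(0,.11,.0025)))
E
```

```text
[ 22.8  12.5 -20.2  -0.  -57.3  67.3] 2.2417
-120 [ 23.  21. -29.   0. -40. -53.]
-90 [ 23.  21. -29.   0. -40. -23.]
-45 [ 23.  21. -29.   0. -40.  22.]
0 [ 23.  21. -29.   0. -40.  67.]
45 [ 23.  21. -29.   0. -40. 112.]
90 [ 23.  21. -29.   0. -40. 157.]
120 [  23.   21.  -29.    0.  -40. -173.]
150 [  23.   21.  -29.   -0.  -40. -143.]
180 [  23.   21.  -29.   -0.  -40. -113.]
3.275
(array([ 566,   47,  118,   72,    0,    0,    6,   43,   28,   15,   22,
        189,  478, 1057,  657,    0,    0,    0,    0,    0,    4,   15,
        579,  184,   17,   17,   16,   17,   19,   20,   21,  252,  613,
        251,    8,    7,    8,    9,    7,   83,   15,    0,    0]), array([0.    , 0.0025, 0.005 , 0.0075, 0.01  , 0.0125, 0.015 , 0.0175,
       0.02  , 0.0225, 0.025 , 0.0275, 0.03  , 0.0325, 0.035 , 0.0375,
       0.04  , 0.0425, 0.045 , 0.0475, 0.05  , 0.0525, 0.055 , 0.0575,
       0.06  , 0.0625, 0.065 , 0.0675, 0.07  , 0.0725, 0.075 , 0.0775,
       0.08  , 0.0825, 0.085 , 0.0875, 0.09  , 0.0925, 0.095 , 0.0975,
       0.1   , 0.1025, 0.105 , 0.1075]))
```

View pics/w12.png

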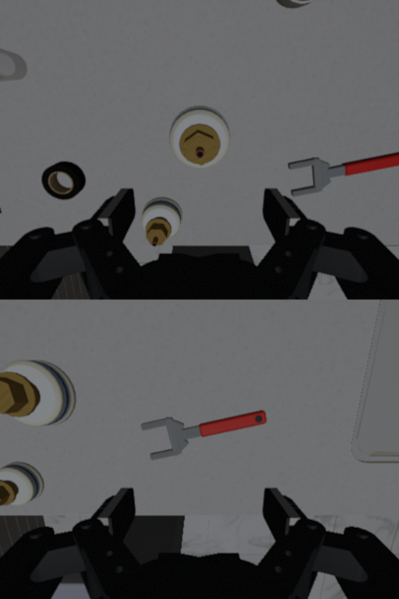

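The view shows the larger fitting with its hex nut at (200,145) and the smaller one at (157,220), so the choice holds. The spanner's jaw is at (165,440) and its handle end at (265,415).

```bash
python3 - <<'E'
from h import *
c=np.load('w1.npz');P=c['P'];Z=P[...,2]
near=(np.hypot(P[...,0]-.502,P[...,1]-.037)<.035)
k=near&(Z>.0765)&(Z<.086)
q=P[k][:,:2];print('nut top n',len(q),np.median(P[k][:,2]))
def fit(q):
    th=np.radians(np.arange(0,60,.5));best=[]
    for t in th:
        w=0;c=[]
        for j in range(3):
            u=np.array([np.cos(t+j*np.pi/3),np.sin(t+j*np.pi/3)]);s=q@u
            w+=s.max()-s.min()
        best.append(w/3)
    return np.degrees(th),np.array(best)
th,w=fit(q);i=w.argmin();print('flat normal angle',th[i],w[i],w.max(),th[w<w[i]+.0005])
h=cv2.convexHull((q*1e4).astype(np.float32))
(cx,cy),r=cv2.minEnclosingCircle(h);print('circle',cx/1e4,cy/1e4,r/1e4)
t=th[i]; c2=np.zeros(2)
for j in range(3):
    u=np.array([np.cos(np.radians(t+60*j)),np.sin(np.radians(t+60*j))]);s=q@u;c2+=u*(s.max()+s.min())/2*2/3
print('centre',c2)
k=near&(Z>.098)&(Z<.103);print('tube top',P[k].mean(0),k.sum())
far=np.hypot(P[...,0]-.502,P[...,1]-.037)<.06
k=far&(Z>.0345)&(Z<.0375);h=cv2.convexHull((P[k][:,:2]*1e4).astype(np.float32));(a,b),r=cv2.minEnclosingCircle(h);print('head',a/1e4,b/1e4,r/1e4)
k=far&(Z>.055)&(Z<.06);h=cv2.convexHull((P[k][:,:2]*1e4).astype(np.float32));(a,b),r=cv2.minEnclosingCircle(h);print('collar',a/1e4,b/1e4,r/1e4,np.median(P[k][:,2]))
# spanner
c=np.load('w2.npz');a=c['a'];st=dict(position=c['pos'],ee_rot=c['R'])
hsv=cv2.cvtColor(a,cv2.COLOR_RGB2HSV);red=((hsv[...,0]<8)|(hsv[...,0]>172))&(hsv[...,1]>130)
n,l,s,ce=cv2.connectedComponentsWithStats(red.astype(np.uint8));i=1+s[1:,4].argmax();print(s[i])
v,u=np.where(l==i);g=ray('wrist',np.c_[u,v],.013,st)[:,:2]
r=cv2.minAreaRect((g*1e3).astype(np.float32));print('handle',r)
bx=cv2.boxPoints(r)/1e3;e=[bx[1]-bx[0],bx[2]-bx[1]];e=max(e,key=np.linalg.norm);e/=np.linalg.norm(e)
if e[1]<0:e=-e
gp=np.array(r[0])/1e3+e*.028;print('axis',np.degrees(np.arctan2(e[1],e[0])),'grip',gp,'jaw',gp+.09*e)
P2=c['P'];jw=(np.abs(P2[...,2]-.0105)<.005)&(np.hypot(*(np.moveaxis(P2[...,:2],-1,0)-(gp+.09*e)[:,None,None]))<.035)
o=P2[jw][:,:2]-(gp+.09*e);print('jaw x range',(o@e).min(),(o@e).max(),'y',(o@[-e[1],e[0]]).min(),(o@[-e[1],e[0]]).max(),np.median(P2[jw][:,2]))
E
```

```text
nut top n 1128 0.08161799056846976
flat normal angle 36.5 0.03614661389144389 0.03989806390599912 [33.  33.5 34.  34.5 35.  35.5 36.  36.5 37.  37.5 38.  38.5 39.  39.5]
circle 0.503829052734375 0.03766535339355469 0.02017229766845703
centre [0.50364475 0.03731102]
tube top [0.50388055 0.03712759 0.09928893] 95
head 0.504329296875 0.037249923706054684 0.03848378601074219
collar 0.50338818359375 0.03735213623046875 0.027110171508789062 0.05701691372332823
[ 255  143   86   33 1314]
handle ((462.3624267578125, -238.031494140625), (18.587059020996094, 96.63302612304688), 12.462654113769531)
axis 102.46264 grip [ 0.45631994 -0.21069126] jaw [ 0.43689767 -0.12281193]
jaw x range -0.03462930717222818 0.014774513238465518 y -0.02761194790426355 0.030770078175534715 0.010769024980867431
```

```bash
python3 - <<'E'
from h import *
c=[.5037,.0372]
env.move_to([*c,.30],down(66.3))
env.move_linear([*c,.231],v=.08)
print('before',env.get_state()['ft_force'].round(2))
env.gripper_to(.03,f_grip=50)
env.wait(.2)
s=env.get_state();print('grip',s['grip_width'],s['ft_force'].round(2),s['wrist_torque'].round(3),s['qpos'].round(2),s['t'])
q0=s['qpos'].copy();q=q0.copy();b=s['wrist_torque'][2];log=[];hits=0
for i in range(64):
    q[5]-=1.5;env.set_joints(q);s=env.get_state()
    log.append((round(s['t'],2),round(s['qpos'][5]-q0[5],2),round(s['wrist_torque'][2]-b,3),round(s['wrist_torque'][2],3)))
    if abs(log[-1][3])>.4: break
for l in log[::3]+log[-4:]: print(l)
env.wait(.1);s=env.get_state();print(s['t'],s['qpos'].round(2),s['wrist_torque'].round(3),s['ft_force'].round(2),s['grip_width'],np.degrees(np.arctan2(s['ee_rot'][1,0],s['ee_rot'][0,0])))
np.save('log.npy',log)
E
```

```text
before [-0.77  0.12  0.04]
grip 0.03468006020135566 [-0.76 -1.47  5.63] [-0.404  0.018  0.099] [ 2.2660e+01  2.2230e+01 -2.8750e+01  4.0000e-02 -3.8950e+01  1.3364e+02] 5.9583
(6.21, np.float64(-1.5), np.float64(-0.165), np.float64(-0.065))
(6.96, np.float64(-5.97), np.float64(-0.21), np.float64(-0.11))
(7.71, np.float64(-10.46), np.float64(-0.207), np.float64(-0.107))
(8.46, np.float64(-14.97), np.float64(-0.2), np.float64(-0.101))
(9.21, np.float64(-19.47), np.float64(-0.189), np.float64(-0.09))
(9.96, np.float64(-23.97), np.float64(-0.226), np.float64(-0.126))
(10.71, np.float64(-28.46), np.float64(-0.199), np.float64(-0.099))
(11.46, np.float64(-32.96), np.float64(-0.206), np.float64(-0.106))
(12.21, np.float64(-37.46), np.float64(-0.212), np.float64(-0.112))
(12.96, np.float64(-41.96), np.float64(-0.184), np.float64(-0.084))
(13.71, np.float64(-46.46), np.float64(-0.2), np.float64(-0.101))
(14.46, np.float64(-50.96), np.float64(-0.241), np.float64(-0.141))
(15.21, np.float64(-55.46), np.float64(-0.187), np.float64(-0.088))
(15.96, np.float64(-59.96), np.float64(-0.225), np.float64(-0.125))
(16.71, np.float64(-64.46), np.float64(-0.24), np.float64(-0.14))
(16.21, np.float64(-61.46), np.float64(-0.22), np.float64(-0.12))
(16.46, np.float64(-62.96), np.float64(-0.212), np.float64(-0.113))
(16.71, np.float64(-64.46), np.float64(-0.24), np.float64(-0.14))
(16.96, np.float64(-65.84), np.float64(0.394), np.float64(0.494))
17.0583 [ 22.65  22.24 -28.75   0.12 -38.92  67.8 ] [-1.257 -1.302  0.541] [ 4.14 -4.81  1.43] 0.03464706884920945 0.5436603027562351
```

```bash
python3 - <<'E'
from h import *
g=np.array([.4563,-.2107]);c=np.array([.5037,.0372])
env.gripper_to(.085);s=env.get_state();print(s['ft_force'].round(2),s['wrist_torque'].round(2))
env.move_linear([*s['position'][:2],.33],v=.15)
R=down(102.46-180)
env.move_to([*g,.26],R)
env.move_linear([*g,.175],v=.1);print('down',env.get_state()['ft_force'].round(2))
env.gripper_to(.015,f_grip=110);env.wait(.1)
s=env.get_state();print(s['grip_width'],s['ft_force'].round(2),s['position'].round(4),s['t'])
env.move_linear([*g,.31],v=.12);s=env.get_state();print('lift',s['ft_force'].round(2),s['wrist_torque'].round(2))
a=120.9;u=np.array([np.cos(np.radians(a)),np.sin(np.radians(a))])
p=c-u*.0915
env.move_to([*p,.31],down(a-180));s=env.get_state();print(s['qpos'].round(1),s['position'],p,s['t'])
t,_=viewer.camera('top');sc,_=viewer.camera('scene')
A=cv2.resize(t[160:290,190:350],None,fx=4,fy=4)[:,:520];B=cv2.resize(sc[150:280,190:320],None,fx=4,fy=4)
save('hov',cv2.resize(np.hstack([A,B]),(780,390)))
E
```

```text
[ 0.36 -0.26  0.89] [ 0.01  0.01 -0.  ]
down [-0.6   0.37 -0.39]
0.016993828163819957 [-0.61  0.73  4.97] [ 0.4563 -0.2107  0.1756] 21.1833
lift [-0.32  0.19 -2.93] [-0.1   0.1   0.01]
[ 12.6  20.1 -17.5  -0.  -52.5  18.4] [ 0.55055689 -0.04098876  0.30921909] [ 0.55068902 -0.04131294] 23.2583
```

View pics/hov.png

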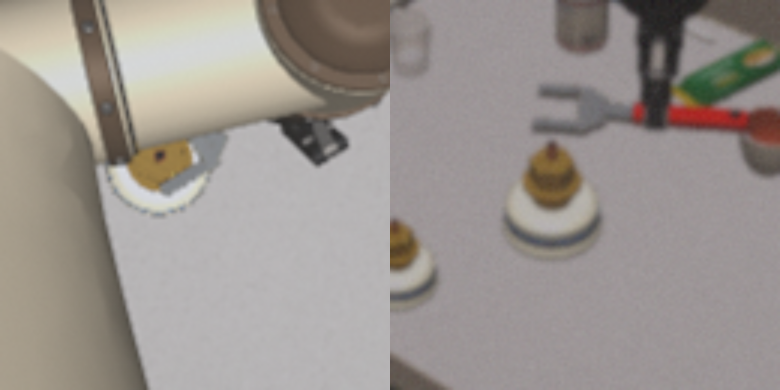

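The spanner is held level, with its jaw (right-hand crop, 565,108) above and behind the nut (553,175). I'll lower it with force checks.

```bash
cat > lower.py <<'E'
from h import *
s=env.get_state();b=s['ft_force'].copy();p=s['position'].copy()
z=.285;env.move_linear([p[0],p[1],z],v=.1)
while z>.2255:
    z-=.005 if z>.235 else .0015
    env.move_linear([p[0],p[1],z],v=.05);s=env.get_state();f=s['ft_force']-b
    if np.linalg.norm(f)>3: print(round(z,4),s['position'].round(4),f.round(1))
    if np.linalg.norm(f)>9: break
s=env.get_state();print('end',s['position'],(s['ft_force']-b).round(2),s['wrist_torque'].round(2),s['t'])
sc,_=viewer.camera('scene');t,_=viewer.camera('top')
A=cv2.resize(t[180:245,210:275],None,fx=6,fy=6);B=cv2.resize(sc[150:280,190:320],None,fx=3,fy=3)
save('low',np.hstack([A,B]))
E
python3 lower.py
```

```text
0.2305 [ 0.5504 -0.042   0.231 ] [ 0.2 -1.   2.9]
0.229 [ 0.5505 -0.042   0.2299] [-2.  -0.3  7.6]
0.2275 [ 0.5505 -0.042   0.229 ] [-1.5 -0.2 11.2]
end [ 0.55049145 -0.04204013  0.2290078 ] [-1.46 -0.17 11.24] [0.63 0.97 0.11] 27.5083
```

View pics/low.png

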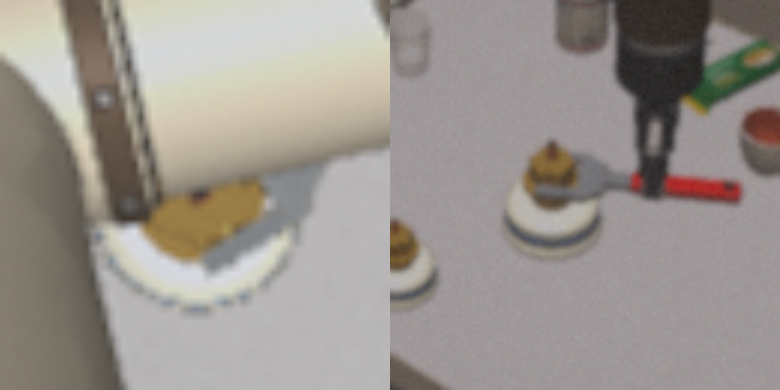

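Seated on the collar at the expected height (prongs either side of the nut at (550,185), right crop). Now the pull: I'll feel for contact, then turn one flat.

```bash
cat > swing.py <<'E'
from h import *
c=np.array([.5037,.0372]);U=lambda a:np.array([np.cos(np.radians(a)),np.sin(np.radians(a))])
def go(a,z=.231,v=.06):
    env.move_linear([*(c-U(a)*.0915),z],v=v,rotation=down(a-180));return feel()
def feel():
    s=env.get_state();d=c-s['position'][:2];x=s['ee_rot'][:2,0]
    ang=np.degrees(np.arctan2(d[1],d[0]));yaw=np.degrees(np.arctan2(-x[1],-x[0]))
    f=s['ft_force'];t=np.array([-U(ang)[1],U(ang)[0]])  # d(u)/da; handle moves -t when a grows
    return s['t'],ang,yaw,f[:2]@t,f[:2]@U(ang),f[2],s['wrist_torque'][2]
P=lambda r:print(np.round(r,2))
E
python3 - <<'E'
from swing import *
P(go(120.9))
a=120.9
for i in range(14):
    a-=1;r=go(a,v=.04);P(r)
    if abs(r[3])>6: break
E
```

```text
[ 2.7860e+01  1.2099e+02  1.2089e+02 -1.0500e+00 -1.3900e+00 -2.7000e-01
 -2.0000e-02]
[ 2.8110e+01  1.2011e+02  1.1990e+02 -1.2100e+00 -1.0600e+00  8.7000e-01
 -9.0000e-02]
[ 28.36 119.02 118.9   -2.07  -0.71  -0.24  -0.14]
[ 2.8610e+01  1.1789e+02  1.1790e+02 -1.9500e+00 -5.2000e-01  6.3000e-01
 -1.1000e-01]
[ 28.86 116.86 116.9   -1.58   0.38   0.55  -0.16]
[ 2.9110e+01  1.1588e+02  1.1590e+02 -1.4300e+00  3.0000e-02  2.6000e-01
 -1.2000e-01]
[ 2.9360e+01  1.1492e+02  1.1490e+02 -2.1200e+00 -1.0000e-01 -3.0000e-02
 -1.6000e-01]
[ 29.61 113.95 113.91  -1.68   0.65   0.53  -0.17]
[ 2.9860e+01  1.1300e+02  1.1292e+02 -3.1900e+00  4.1000e-01  5.0000e-02
 -9.0000e-02]
[ 3.0110e+01  1.1205e+02  1.1192e+02 -2.7300e+00  1.2700e+00 -1.9000e-01
 -3.0000e-02]
[ 3.0360e+01  1.1109e+02  1.1092e+02 -3.6700e+00  6.4000e-01 -4.7000e-01
  4.0000e-02]
[ 30.61 110.1  109.93  -3.74   2.64  -1.23   0.13]
[ 30.86 109.18 108.95  -4.49   1.9   -0.7    0.23]
[ 31.11 108.27 107.98  -4.47   2.81  -0.16   0.26]
[ 31.36 107.29 106.99  -5.1    3.05  -0.99   0.31]
```

```bash
python3 - <<'E'
from swing import *
a=106.99
for i in range(27):
    a-=2;r=go(a,v=.05);print(np.round([r[0],r[1],r[2],r[3],r[4],r[5],r[6],-r[3]*.0915+r[6]],2).tolist())
    if abs(r[3])>20: break
    if a<57: break
E
```

```text
[31.61, 105.3, 105.06, -5.21, 2.73, -0.62, 0.23, 0.71]
[31.86, 103.3, 103.07, -5.69, 2.89, -1.48, 0.22, 0.74]
[32.11, 101.34, 101.09, -5.05, 2.56, -1.7, 0.23, 0.7]
[32.36, 99.35, 99.1, -3.71, 2.7, -0.79, 0.22, 0.56]
[32.61, 97.37, 97.11, -5.79, 2.35, -1.62, 0.29, 0.82]
[32.86, 95.38, 95.11, -4.05, 3.08, -0.42, 0.25, 0.62]
[33.11, 93.41, 93.12, -5.64, 2.98, -1.23, 0.2, 0.72]
[33.36, 91.41, 91.12, -5.45, 2.33, -1.58, 0.28, 0.78]
[33.61, 89.43, 89.12, -4.6, 3.85, -1.54, 0.24, 0.66]
[33.86, 87.44, 87.13, -4.97, 2.99, -2.1, 0.25, 0.7]
[34.11, 85.46, 85.13, -5.8, 3.26, -1.11, 0.19, 0.72]
[34.36, 83.47, 83.13, -4.76, 2.68, -1.92, 0.24, 0.68]
[34.61, 81.5, 81.13, -4.75, 3.84, -2.26, 0.32, 0.75]
[34.86, 79.5, 79.14, -4.18, 3.22, -1.56, 0.24, 0.62]
[35.11, 77.52, 77.14, -5.32, 2.19, -2.23, 0.3, 0.79]
[35.36, 75.53, 75.14, -5.64, 3.52, -1.73, 0.25, 0.77]
[35.61, 73.54, 73.14, -4.63, 3.03, -2.1, 0.27, 0.7]
[35.86, 71.54, 71.14, -5.07, 2.2, -2.69, 0.23, 0.7]
[36.11, 69.56, 69.14, -4.31, 3.15, -2.41, 0.26, 0.65]
[36.36, 67.56, 67.14, -4.95, 3.66, -2.08, 0.32, 0.77]
[36.61, 65.58, 65.14, -5.12, 3.53, -2.4, 0.31, 0.78]
[36.86, 63.57, 63.15, -6.16, 2.4, -2.34, 0.21, 0.77]
[37.11, 61.58, 61.15, -5.61, 3.61, -2.3, 0.22, 0.74]
[37.36, 59.59, 59.15, -5.7, 3.03, -2.21, 0.25, 0.77]
[37.61, 57.59, 57.15, -5.15, 3.57, -2.46, 0.28, 0.75]
```

```bash
python3 - <<'E'
from swing import *
sh=lambda r:print(np.round([r[0],r[1],r[2],r[3],r[4],r[5],r[6],-r[3]*.0915+r[6]],2).tolist())
for a in (55.1,53.1,51.1,49.4): sh(go(a,v=.05))
for a in np.arange(50.9,61,1.5): sh(go(a,v=.05))
E
```

```text
[37.86, 55.7, 55.26, -4.91, 4.22, -1.65, 0.23, 0.68]
[38.11, 53.71, 53.26, -5.87, 2.74, -2.54, 0.19, 0.73]
[38.36, 51.7, 51.26, -5.56, 3.52, -1.76, 0.24, 0.74]
[38.61, 50.02, 49.57, -6.16, 3.14, -2.71, 0.23, 0.79]
[38.86, 51.32, 50.95, -1.96, 4.79, -1.95, -0.03, 0.15]
[39.11, 52.72, 52.39, -3.54, 2.67, -0.13, -0.05, 0.28]
[39.36, 54.03, 53.85, -4.79, 1.95, -0.72, -0.26, 0.17]
[39.61, 55.41, 55.34, -5.03, 1.07, -0.67, -0.35, 0.11]
[39.86, 56.79, 56.84, -5.03, -1.55, 0.65, -0.41, 0.05]
[40.11, 58.18, 58.35, -4.24, -1.78, 1.1, -0.39, -0.01]
[40.36, 59.6, 59.87, -3.08, -3.87, 2.07, -0.42, -0.14]
```

```bash
python3 - <<'E'
from swing import *
sh=lambda r:print(np.round([r[0],r[1],r[2],r[3],r[4],r[5],r[6],-r[3]*.0915+r[6]],2).tolist())
def go2(ang,yaw,r=.0915):
    env.move_linear([*(c-U(ang)*r),.231],v=.04,rotation=down(yaw-180));sh(feel())
go2(57.5,56.5);go2(57.5,55);go2(57.5,53.5)
s=env.get_state();x,y=s['position'][:2]
for z in (.235,.24,.25,.26):
    env.move_linear([x,y,z],v=.06);sh(feel())
env.move_linear([x,y,.31],v=.12);sh(feel())
sc,_=viewer.camera('scene');save('up',cv2.resize(sc[130:290,170:370],None,fx=3,fy=3))
E
```

```text
[40.61, 57.09, 56.6, -0.54, -1.25, 1.87, -0.15, -0.1]
[40.86, 56.91, 55.14, 4.19, 0.18, 1.97, 0.38, -0.01]
[41.11, 56.54, 53.69, 7.96, -0.12, 4.03, 0.81, 0.09]
[41.36, 55.63, 53.6, 3.72, 2.73, -4.82, 0.45, 0.11]
[41.61, 55.67, 53.54, 4.68, 1.47, -9.42, 0.51, 0.08]
[41.92, 55.95, 53.53, 5.37, -0.79, -7.08, 0.67, 0.18]
[42.24, 57.3, 53.47, -0.5, -0.01, -3.24, 0.02, 0.06]
[42.81, 56.44, 53.46, -0.17, -0.77, -3.7, -0.01, 0.01]
```

View pics/up.png

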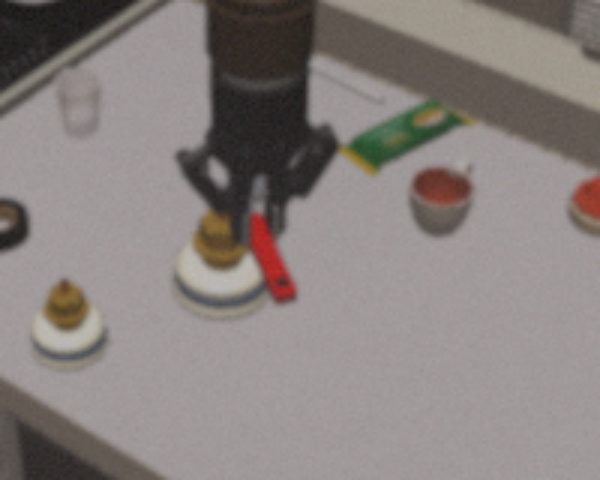

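The spanner is off the nut and still held (tail at 290,295), with the fitting undisturbed. Next I'll check the nut's angle with the wrist camera before laying the spanner down.

```bash
python3 - <<'E'
from h import *
env.move_to([.49,.137,.33],down(0))
env.wait(.1);st=env.get_state();a,d=viewer.camera('wrist');P=cloud('wrist',d,st);print(st['t'])
save('nut2',a);np.savez('w3.npz',a=a,d=d,P=P)
Z=P[...,2];k=(np.hypot(P[...,0]-.5037,P[...,1]-.0372)<.03)&(Z>.0765)&(Z<.086);q=P[k][:,:2]
print(len(q),np.median(P[k][:,2]),q.mean(0))
th=np.arange(0,60,.5);w=[]
for t in th:
    s=0
    for j in range(3):
        x=np.radians(t+60*j);p=q@[np.cos(x),np.sin(x)];s+=p.max()-p.min()
    w.append(s/3)
w=np.array(w);i=w.argmin();print(th[i],w[i],w.max(),th[w<w[i]+.0005])
E
```

```text
44.6083
1453 0.08158353365554963 [0.50553663 0.03993932]
32.0 0.036423205997141106 0.04060446336847817 [29.5 30.  30.5 31.  31.5 32.  32.5 33.  33.5 34.  34.5 35. ]
```

View pics/nut2.png

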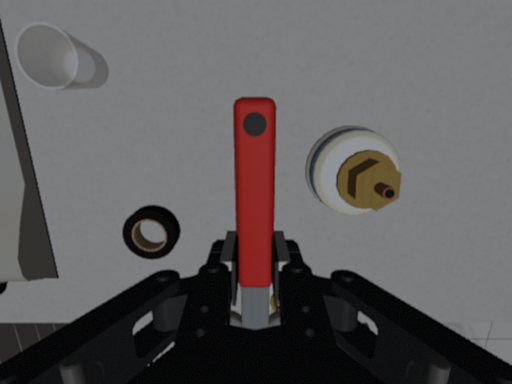

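The nut (370,182) reads 32° mod 60 against a home of about 31°, so it has turned one flat to within a degree or two. Now to lay the spanner down.

```bash
python3 - <<'E'
from h import *
g=[.4563,-.2107]
env.move_to([*g,.26],down(102.46-180));b=env.get_state()['ft_force'].copy()
env.move_linear([*g,.185],v=.1);z=.185
while z>.1735:
    z-=.0015;env.move_linear([*g,z],v=.04);s=env.get_state()
    if (s['ft_force']-b)[2]>4: break
print(s['position'],(s['ft_force']-b).round(2),s['t'])
env.gripper_to(.06);env.wait(.1)
s=env.get_state();env.move_linear([*s['position'][:2],.30],v=.12)
env.move_to([.44,-.19,.38],down(0));env.wait(.1)
st=env.get_state();a,d=viewer.camera('wrist');P=cloud('wrist',d,st);sc,_=viewer.camera('scene')
save('fin',cv2.resize(np.vstack([a,sc]),None,fx=.78,fy=.78))
k=(np.hypot(P[...,0]-.4563,P[...,1]+.2107)<.1)&(P[...,2]>.003);print(np.percentile(P[k][:,2],[5,50,95,99.5]),st['t'],st['grip_width'])
E
```

```text
[ 0.45636744 -0.21069691  0.17560073] [-2.09  1.79  8.18] 48.65
[0.01301428 0.28149963 0.30234455 0.34747598] 51.725 0.060098250450547196
```

View pics/fin.png

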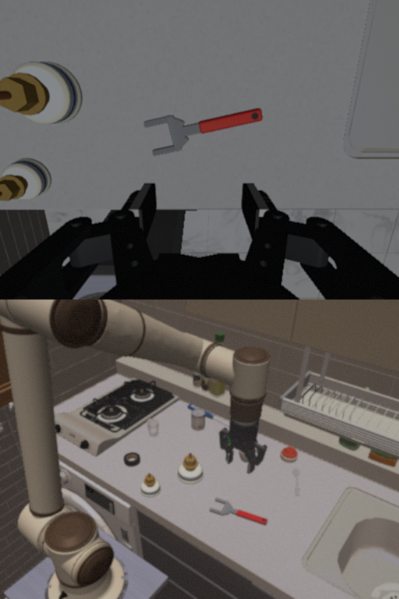

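The spanner lies flat and clear of the filter at (205,125), the arm is clear, and the glass, tape and tin are where they were. The gripper hides the mug, but nothing went near it.

```bash
python3 -c "
from h import *
print(env.finish_job(),env.get_state()['t'])"
```

```text
the job is handed in; nothing more can be done
the job is handed in; nothing more can be done
```

The nut is finger-tight plus one flat, the spanner is back on the worktop, and the job was handed in at about 52 s of the 70 s allowed.

- **By hand:** I gripped the nut of the larger fitting and turned it clockwise about 65.8°. The wrist torque then jumped from about −0.1 to +0.5 N m, and I stopped there.
- **With the spanner:** I seated it on the collar and pulled the nut up against a steady moment of about 0.7 N m. I then eased it back into its play, lifted it off and laid it down where I had found it.
- **Nut angle:** The close view afterwards put the flats at about 32° (modulo 60°). One flat past finger-tight would be about 31°, so it is right to within 1 to 2°.
- **Spanner and bystanders:** The last picture shows the spanner flat and clear of the filter, and the glass, tape and tin in place. The gripper hid the mug in that picture, but it stood undisturbed in the view taken after the tightening.

**Checks that were less clean:**
- **Torque rise:** The spanner torque rose gradually over about 6°, so its contact point was not sharp. I relied on the camera check for the final angle.
- **Easing and lifting:** Easing back gave one reading of −0.14 N m, and the lift-off carried 4 to 8 N of side load. The angle check came after both and showed no meaningful loosening.
- **Spanner height:** My last height reading of the spanner picked up the gripper and was useless. That it lies flat rests on the picture and on the set-down height matching the pick-up height.

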